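# Slide a cast disc under the leaf spring of a spark stand

## Task

Load the cast aluminium disc that lies on the spark stand's steel plate: with your fingertips press it down hard onto the plate and, still pressing hard, slide it along the plate under the leaf spring until it is fully home against the two locating pins, then take your fingers away and leave it lying flat under the spring. Do not pick the disc up or tip it, and leave everything else on the stand and the bench where it is.

Things in the scene. Friction and masses are not known exactly. Their poses are not given: they have to be found in the camera images.
- sample: the disc to load: round cast aluminium, 56 mm diameter, 12 mm thick, about 80 g, lying flat on the front (robot-side) part of the stand's plate, clear of the spring. Its ground underside slides on the plate with friction about 0.2; its as-cast top grips a fingertip well (about 0.8). Origin: centre of its underside; z up; top face at +12 mm.
- stand: fixed spark stand: low white box with a steel plate as its top, 190 mm (its x) by 170 mm (its y), surface 60 mm above the bench. Origin: centre of its underside; +x is the way the disc is slid, from the open front of the plate towards pins and spring. A dark clamp block at the far end (x 72 to 94 mm, 44 mm wide, top 96 mm above the bench) carries the spring. The burn hole is at x 29 mm.
- plate: the stand's steel top plate, 190 x 170 mm, 8 mm thick, fixed to the stand; origin: centre of its upper face; same axes as the stand.
- home (a point): where the centre of the disc's underside lies when fully home, touching both pins: on the plate's surface at stand x = 15 mm, y = 0. The pins are steel, 8 mm in diameter and height, centres 17 mm beyond this point in x and 27 mm to either side: a V that centres the disc. The disc starts 48 to 70 mm short of home and up to 18 mm to either side.
- toe (a point): front edge of the leaf spring at rest (upturned toe), 3 mm beyond home in x, 15 mm above the plate. The leaf, a steel strip 22 mm wide and 2 mm thick, slopes from there down to its lowest line (underside 9 mm above the plate, 17 mm beyond home), then up to the block. The disc meets it about 19 mm short of home; at home the near 30 mm of the disc's top is still free.
- leaf (a joint): lift of the leaf spring, rad: 0 at rest, about 0.06 with the disc under it. It bears on the disc with about 7 N and drags on it, so a fingertip on the disc's top must press with some 15 to 25 N to carry it under (below about 8 N the fingertip slips).
- gauge: bystander: small brass gap gauge, 18 mm diameter, 28 mm high, standing on the plate near its left edge; origin: centre of its underside.
- ref: bystander: steel reference slug, 30 mm diameter, 22 mm high, standing on the plate's far right corner; origin: centre of its underside.
- jar: bystander: white jar, 44 mm diameter, 50 mm high, on the bench to the left of the stand; origin: centre of its underside.
- spare: bystander: another cast disc of the same kind, 56 mm by 12 mm, lying on the bench, not on the stand; origin: centre of its underside.
- brush: bystander: cleaning brush lying on the bench; origin near its middle.
- wrench: bystander: wrench lying on the bench; origin near its middle.
- flask: bystander: black drinking flask, 68 mm diameter, 220 mm high; origin: centre of its underside.
- cardbox: bystander: small wooden box, 92 x 122 mm, 84 mm high; origin: centre of its underside.
There are look-alikes about, which are no part of the job. What is shaped like the sample but black, blue or brown is not meant.

How it is judged (in metres and radians):
On the way, in this order (a step that is already met when the one before it is completed fails the run):
1. the disc is pressed hard onto the plate before it reaches the spring (contact force between sample and plate above 9 N and value of joint leaf below 0.01 rad and x of sample in the frame of home below -0.018 m), for 0.1 s.
2. still pressed hard, the disc goes under the leaf spring and lifts it (contact force between sample and plate above 14 N and value of joint leaf above 0.02 rad and x of sample in the frame of home below -0.004 m), for 0.05 s.
At the end, for the whole second after the job is handed in: The disc lies flat and still on the plate within 4 mm of its seat against the two pins, with the leaf spring lifted onto it and holding it down (horizontal distance between sample and home below 0.004 m and z of sample in the frame of home below 0.002 m and angle between sample's own z axis and vertical below 0.05 rad and value of joint leaf above 0.035 rad and contact force between sample and plate above 4 N and linear speed of sample below 0.01 m/s); the robot touches nothing.
It fails at once if the disc is lifted off the plate or tipped up (z of sample in the frame of home above 0.008 m or angle between sample's own z axis and vertical above 0.25 rad).
It fails at once if something else on the stand or the bench is displaced by more than 2 cm or knocked over (distance of any of gauge, ref, jar, spare, brush, wrench, flask, cardbox from where it was at the start of the episode above 0.02 m or angle between any of gauge, ref, jar, flask's own z axis and vertical above 0.5 rad).
It also fails if it takes over 54 s, if anything falls off the work surface, if the arm or the gripper's body presses on something with over 40 N, if the wrist force passes 120 N, or if a joint passes its speed limit or range.

## Robot

A 6-joint arm with a two-finger parallel gripper is mounted at the origin on the work surface. World frame = base frame: x ahead of the robot, y to its left, z up, the work surface at z = 0. Lengths are in m, angles in degrees, forces in N, time in s.
With the tool pointing down it reaches from about 0.35 to 0.875 m from the base axis. Payload 4.2 kg.
Tool frame: the origin (TCP) lies midway between the tips of the shut fingers; the grasp point (between the pads) lies 19 mm behind it; z points along the fingers, y is the direction in which the jaws open and shut (so a half turn about z gives the same grasp; the last joint's range is limited). The gripper opens to 87 mm and grips with 3 to 60 N. Pads are 19 mm wide; open, the fingers measure 117 mm over their backs; the gripper's body (75 mm by 190 mm) begins 51 mm behind the grasp point.
Start: joints at [14.817, 22.042, 0.453, 0, -68.411, -14.817], TCP at [0.625, 0, 0.223] pointing down, gripper open.
Joint ranges: [-179.83, 179.83], [-69.29, 118.12], [-61.27, 80.66], [-181.25, 117.63], [-171.15, -9.14], [-177.46, 177.46]. Speed limits (degrees/s): [159.86, 159.86, 180, 180, 180, 180].

## Interface

Orientations are given as a 3x3 rotation matrix whose columns are the frame's x, y, z axes.
In Python, from station import r gives the robot as it stands.
- The arm moves only by the tool carry_out, never from a script. Its argument "steps" is a list of rows, each a list of 2 entries, a list of its own where there are three numbers: the shift along the tool's x, y, z in cm, then the turn about the tool's z in degrees. In form: [[[x, y, z], twist], ...]. A call has 1 to 20 rows; each row is the pose to reach, as a shift and turn from the pose measured when the call began, along the tool's axes at that moment; what a row does not reach only later rows make up. A row lasts 1/10 s, in which the tool goes at most 50 mm and 8.59 degrees, less where a joint would pass 70% of its speed; a pose out of reach is approached as far as the arm can. A call with a gripper value outside its range is refused whole. "gripper" is the gripper's target within -1 to 1 (fully open at 1, half-way at 0, shut at -1), set as the call begins (left out, the last holds). The fingers move at their own pace and stop on an object; the grip force is fixed at half the most. Time passes only in rows, so rows that repeat a pose let the fingers close. It gives the time, the measured TCP pose, the force and the opening at its end, in the units of the state.
- r.sense(): the state, without advancing time (a new reading comes with each control period).
- r.capture(name): name is "scene" or "side" or "wrist"; returns the picture (480x640x3 uint8, red, green, blue); there is no depth.
- r.calibration(name): a dict with "camera_matrix" (3x3 intrinsics, pixels), "D" ([k1, k2, p1, p2, k3] as OpenCV has them; the pictures are not rectified), "world_from_camera" (4x4, takes a point from camera to world coordinates). Camera axes: x right, y up, looking along -z (the intrinsics and any distortion apply to the point x, -y, -z); pixel columns grow to the right and rows downward; lengths in m; the calibration is good to about 2 mm. A picture is of the moment at which its call begins: read the wrist's pose just before it. calibration takes no time and is no camera call; for the wrist camera it gives the pose at the moment of the call.
- r.finish_job(): hands the job in, once; it reports no verdict.
Trained networks look in the newest picture that a camera, given by its name, has taken for a name from the list of things; names that differ only in an ending like _2 or _b are one class to them, and where a whole thing is asked for, a point or a joint stands for the part that bears it (a point fixed in the world has none). Each returns a list of dicts, best first, with "confidence" (0 to 1); they miss things now and then, are a little off and sometimes report something else, mostly with a low value. They report only what shows in the picture. A call takes as long as a camera call. They do not tell look-alikes from the thing itself.
- r.cut_out(camera, target): "pixels" (480x640 bool, what is visible of it).
- r.place_of(camera, target): "centre" ([x, y, z] in m, in world coordinates, good to about 4 mm: a listed point, or the origin of a listed thing).
The state is a dict: "time_s": time; "joints": joint angles; "joint_velocities": joint speeds; "effort": joint torques, N m; "tcp_pos": TCP position; "ee_rot": TCP orientation; "wrist_force": force on the tool from outside, world axes, zero at the start; "moment": the same for the moment, N m; "gripper_width": opening from 0.0 (shut) to 1.0 (fully open).
Only numpy, scipy, OpenCV 4.12 (cv2) and the standard library are available. Lean on these libraries where they do the work, as an engineer would, in place of code of your own. Each camera call takes 0.05 s, during which the arm holds its last target. There are 200 camera calls.

## Working session

There is one attempt and no reset: what is moved stays moved. The work goes in short steps, Python scripts to look and compute and a tool call to move; the robot and the scene stay as the last step left them, time stands still between calls to the robot, and variables do not carry over. Pictures are saved under pics/ and viewed, about 8 in all and at most 12, crops included, and the job is handed in when it is done.

Besides the shell and the picture viewer there is one more tool, called as a command line: name --argument value ..., lists and objects as JSON in quotes. carry_out: Moves the arm, as the interface text tells. Its arguments: {"type":"object","properties":{"steps":{"type":"array","items":{"type":"array"}},"gripper":{"type":"number"}},"required":["steps"]}

```bash
mkdir -p pics; cat > h.py <<'E'
from station import r
import numpy as np, cv2
def save(cam,name,crop=None,s=1):
    im=r.capture(cam)[:,:,::-1]
    if crop: a,b,c,d=crop; im=cv2.resize(im[b:d,a:c],None,fx=s,fy=s,interpolation=cv2.INTER_CUBIC)
    cv2.imwrite('pics/'+name,im)
def ray(cam,uv,z):
    c=r.calibration(cam);K=np.array(c['camera_matrix'],float);D=np.array(c['D'],float);T=np.array(c['world_from_camera'])
    p=cv2.undistortPoints(np.array(uv,float).reshape(-1,1,2),K,D)[:,0]
    d=np.c_[p[:,0],-p[:,1],-np.ones(len(p))]@T[:3,:3].T
    o=T[:3,3]; return o+d*((z-o[2])/d[:,2])[:,None]
def proj(cam,P):
    c=r.calibration(cam);K=np.array(c['camera_matrix'],float);D=np.array(c['D'],float);T=np.array(c['world_from_camera'])
    q=(np.atleast_2d(P)-T[:3,3])@T[:3,:3]; q=q*[1,-1,-1]
    return cv2.projectPoints(q,np.zeros(3),np.zeros(3),K,D)[0][:,0]
E
python3 - <<'E'
from h import *
s=r.sense();print(s['tcp_pos'],np.round(s['ee_rot'],3),s['gripper_width'])
for cam in ['scene','side','wrist']:
    save(cam,cam+'1.png')
    for t in ['sample','stand','plate','home','toe','gauge','ref','spare']:
        for p in r.place_of(cam,t)[:3]:print(cam,t,np.round(p['centre'],4),round(p['confidence'],2),proj(cam,p['centre'])[0].round())
E
```

```text
[6.24387927e-01 2.25991715e-05 2.21421845e-01] [[-0.    -1.    -0.002]
 [-1.     0.    -0.   ]
 [ 0.     0.002 -1.   ]] 0.9980362897066347
scene sample [0.3989 0.1025 0.0018] 0.89 [389. 265.]
scene sample [0.5201 0.2796 0.0016] 0.87 [390. 347.]
scene sample [0.3606 0.1977 0.0004] 0.84 [427. 288.]
scene stand [ 0.5878  0.1006 -0.0017] 0.71 [318. 300.]
scene stand [0.3402 0.3575 0.0013] 0.6 [483. 337.]
scene plate [0.5869 0.0984 0.0633] 0.82 [318. 281.]
scene home [0.602  0.0939 0.0597] 0.63 [310. 284.]
scene toe [0.6034 0.0958 0.072 ] 0.65 [310. 281.]
scene gauge [0.5752 0.1783 0.0626] 0.49 [342. 306.]
scene gauge [0.6015 0.0947 0.0577] 0.34 [311. 284.]
scene ref [0.6162 0.0202 0.0555] 0.77 [288. 264.]
scene spare [0.3406 0.3564 0.0012] 0.81 [482. 337.]
scene spare [0.5082 0.4225 0.0051] 0.73 [439. 400.]
side sample [0.5549 0.1159 0.0617] 0.91 [305. 188.]
side sample [ 0.3626  0.1984 -0.0016] 0.89 [223. 223.]
side sample [ 0.5244  0.2782 -0.0022] 0.82 [260. 175.]
side stand [ 0.5859  0.1031 -0.0013] 0.83 [319. 203.]
side stand [0.5976 0.0947 0.0626] 0.69 [324. 185.]
side plate [0.5853 0.0973 0.0608] 0.88 [320. 187.]
side plate [ 0.5856  0.1038 -0.0013] 0.48 [319. 203.]
side home [0.5983 0.0941 0.0627] 0.77 [325. 185.]
side home [0.6175 0.0233 0.0605] 0.61 [349. 199.]
side toe [0.6036 0.0939 0.0773] 0.77 [326. 180.]
side toe [0.6999 0.3999 0.0013] 0.46 [287. 123.]
side gauge [0.5774 0.1798 0.0552] 0.59 [297. 172.]
side ref [0.6187 0.022  0.0615] 0.44 [350. 199.]
wrist sample [0.5475 0.1159 0.0605] 0.94 [418. 347.]
wrist sample [ 0.6094 -0.0817  0.0015] 0.74 [344. 105.]
wrist stand [ 0.5863  0.0975 -0.0023] 0.8 [366. 298.]
wrist ref [0.6217 0.0198 0.0594] 0.7 [330. 237.]
wrist ref [0.6739 0.2012 0.0022] 0.41 [278. 392.]
```

View images.

View pics/wrist1.png

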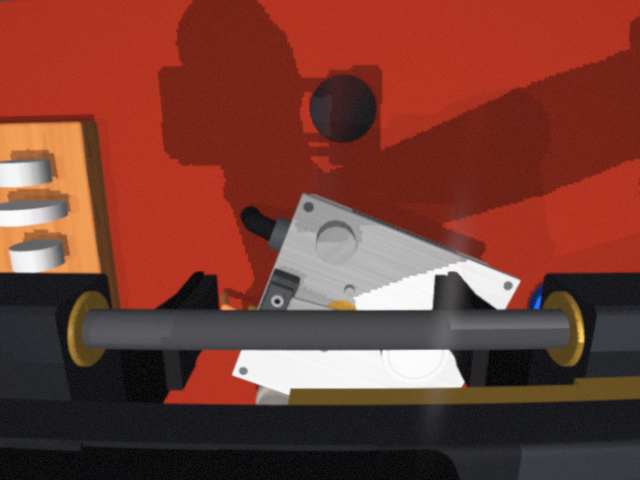

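View pics/side1.png

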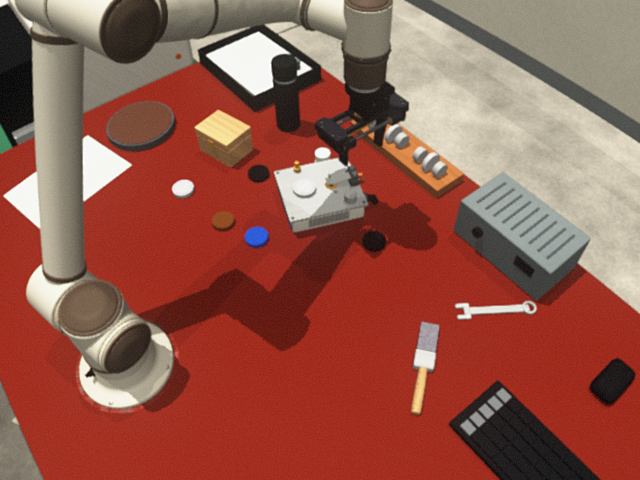

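View pics/scene1.png

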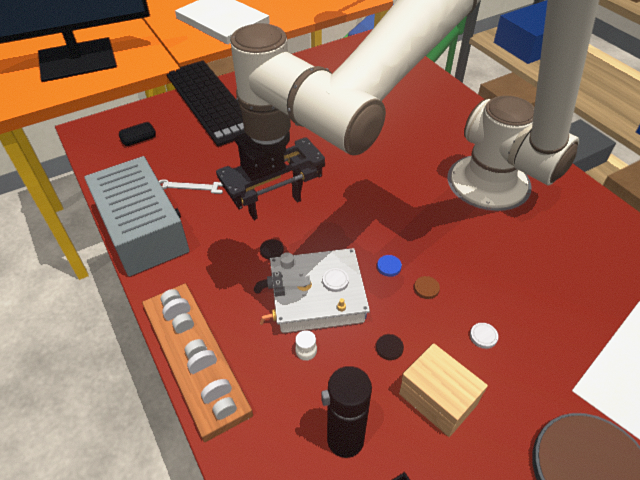

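```bash
python3 - <<'E'
from h import *
for t,p in zip('abc',ray('wrist',[(308,207),(508,285),(243,370)],.06)):print(t,p.round(4))
d=np.diff(ray('wrist',[(508,285),(308,207)],.06),axis=0)[0];print(np.degrees(np.arctan2(d[1],d[0])),np.linalg.norm(d))
d=np.diff(ray('wrist',[(308,207),(243,370)],.06),axis=0)[0];print(np.degrees(np.arctan2(d[1],d[0])),np.linalg.norm(d))
for c in ['scene','side']:
    for t in ['jar','flask','cardbox']:
        r.capture(c)
        for p in r.place_of(c,t)[:1]:print(c,t,np.round(p['centre'],3))
E
```

```text
a [ 0.639  -0.0044  0.06  ]
b [0.4768 0.0599 0.06  ]
c [0.6963 0.138  0.06  ]
-21.649686173581067 0.17447903354122266
68.06845675159927 0.15356438108150963
scene jar [0.672 0.198 0.004]
scene flask [0.703 0.397 0.002]
scene cardbox [0.507 0.421 0.   ]
side jar [ 0.674  0.202 -0.001]
side flask [0.695 0.397 0.   ]
side cardbox [ 0.506  0.417 -0.001]
```

carry_out --steps '[[[-3, 0, -3], 0], [[-6, 1, -5], 0], [[-10, 2, -5], 0], [[-14, 3, -5], 0], [[-17, 3, -5], 0], [[-17, 3, -5], 0], [[-17, 3, -5], 0], [[-17, 3, -5], 0]]' --gripper -1

```text
time_s: 2.75
tcp_pos: [0.595, 0.1693, 0.2725]
ee_rot: [[-0.001, -1.0, -0.0], [-1.0, 0.001, -0.0], [0.0, 0.0, -1.0]]
wrist_force: [-0.6, 0.2, -0.0]
gripper_width: 0.357
```

```bash
python3 - <<'E'
from h import *
save('wrist','w2.png',(160,60,560,360),2)
for t in ['sample','stand','plate','home','toe','gauge','ref','spare','jar']:
    for p in r.place_of('wrist',t)[:2]:print(t,np.round(p['centre'],4),round(p['confidence'],2),proj('wrist',p['centre'])[0].round())
E
```

```text
sample [ 0.5233  0.2767 -0.0024] 0.91 [392. 288.]
sample [0.5497 0.1157 0.059 ] 0.7 [379. 139.]
stand [ 0.5862  0.0981 -0.0018] 0.92 [335. 118.]
plate [0.5839 0.0967 0.0593] 0.74 [339. 116.]
home [0.5963 0.0925 0.0626] 0.56 [325. 111.]
toe [0.6004 0.0947 0.0774] 0.81 [320. 113.]
gauge [0.5736 0.1797 0.0593] 0.75 [350. 212.]
gauge [0.5967 0.0902 0.0625] 0.5 [324. 108.]
ref [0.6219 0.0204 0.0597] 0.75 [293.  19.]
jar [ 0.6743  0.2041 -0.0039] 0.58 [250. 222.]
```

View pics/w2.png

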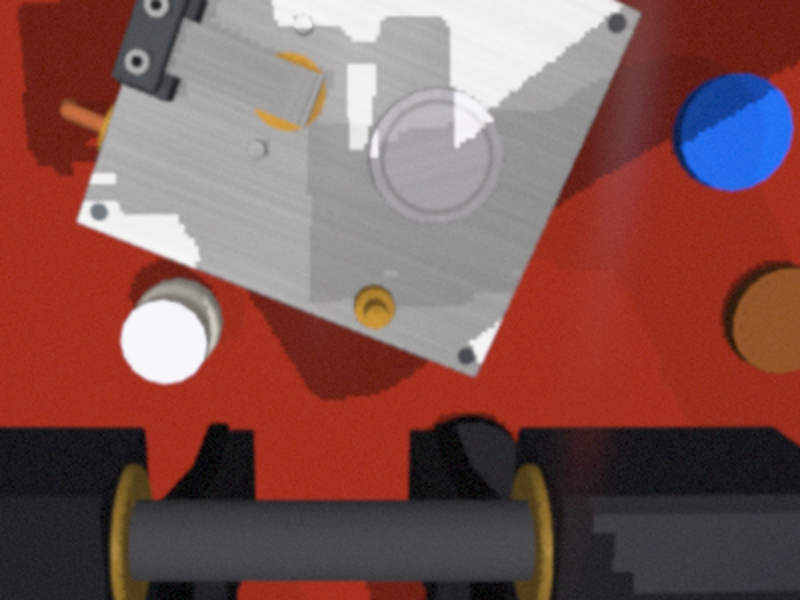

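The plate shows the sample (aluminium, grey, crop (437,155)), pins at crop (302,23) and (257,150), gauge (375,305) and jar (165,340). Look-alikes are blue (735,130), brown (785,320) and black. The white-grey spare lies on the bench (scene 484,335). Only the disc on the plate fits the description.

```bash
python3 - <<'E'
from h import *
f=lambda x,y:(160+x/2,60+y/2)
pins=ray('wrist',[f(302,23),f(257,150)],.068)
sc=ray('wrist',[f(617,23),f(466,355),f(99,212)],.06)
print(pins.round(4),np.linalg.norm(pins[0]-pins[1]),sc.round(4))
n=pins[1]-pins[0];print('yaw pins',np.degrees(np.arctan2(n[1],n[0]))-90)
n=sc[1]-sc[0];print('yaw front',np.degrees(np.arctan2(n[1],n[0]))-90,np.linalg.norm(n))
n=sc[2]-sc[1];print('yaw left',np.degrees(np.arctan2(n[1],n[0])),np.linalg.norm(n))
ctr=(sc[0]+sc[2])/2
disc=ray('wrist',[f(437,155)],.072)[0]
m=r.cut_out('wrist','sample')
for q in m[:3]:
    ys,xs=np.nonzero(q['pixels']);print(xs.mean(),ys.mean(),xs.min(),xs.max(),ys.min(),ys.max())
a=np.radians(-21.8);X=np.array([np.cos(a),np.sin(a)]);Y=np.array([-X[1],X[0]])
home=pins.mean(0)[:2]-.017*X
print('home',home,'from plate',ctr[:2]+.015*X,'disc',disc)
for h in (home,ctr[:2]+.015*X):
    d=disc[:2]-h;print('disc in home',d@X,d@Y)
E
```

```text
[[0.6074 0.0623 0.068 ]
 [0.6265 0.1127 0.068 ]] 0.05389755665948301 [[0.477  0.0606 0.06  ]
 [0.5347 0.2035 0.06  ]
 [0.6964 0.1391 0.06  ]]
yaw pins -20.7546303194365
yaw front -21.980911056415934 0.15404751716307277
yaw left -21.702388883173317 0.17402983045874051
377.6621815058689 137.68537074148296 344 410 104 170
549.8354591836735 218.54421768707482 522 578 192 245
526.2421621621621 125.26198198198198 496 556 97 155
home [0.60112681 0.09385438] from plate [0.60065002 0.09430703] disc [0.55192437 0.11456691 0.072     ]
disc in home -0.05337572853919839 0.0009590897651502637
disc in home -0.05276494267262209 0.0007158749832651751
```

carry_out --steps '[[[1, 1, 0], -8.5], [[2, 2, 2], -17], [[3, 3, 4], -25.5], [[4, 4, 6], -34], [[5, 5.4, 8], -42.5], [[5, 5.4, 10], -51], [[5, 5.4, 12], -59.5], [[5, 5.4, 14], -68.2], [[5, 5.4, 15], -68.2], [[5, 5.4, 15], -68.2], [[5, 5.4, 15], -68.2], [[5, 5.4, 15], -68.2]]' --gripper -1

```text
time_s: 4.5
tcp_pos: [0.5418, 0.1203, 0.1237]
ee_rot: [[0.928, -0.372, 0.002], [-0.372, -0.928, 0.001], [0.002, -0.002, -1.0]]
wrist_force: [0.3, -0.1, -0.6]
gripper_width: 0.007
```

```bash
python3 - <<'E'
from h import *
s=r.sense();print(s['tcp_pos'],np.round(s['ee_rot'],3),s['wrist_force'],s['gripper_width'],s['joints'])
save('wrist','w3.png')
E
```

```text
[0.54182723 0.12027906 0.12373564] [[ 0.928 -0.372  0.002]
 [-0.372 -0.928  0.001]
 [ 0.002 -0.002 -1.   ]] [ 0.26884737 -0.14835843 -0.64671979] 0.00696544420747497 [ 2.92597919e+01  2.05358987e+01 -1.74243778e+01  2.28387099e-02
 -5.19051221e+01  3.88588077e+01]
```

View pics/w3.png

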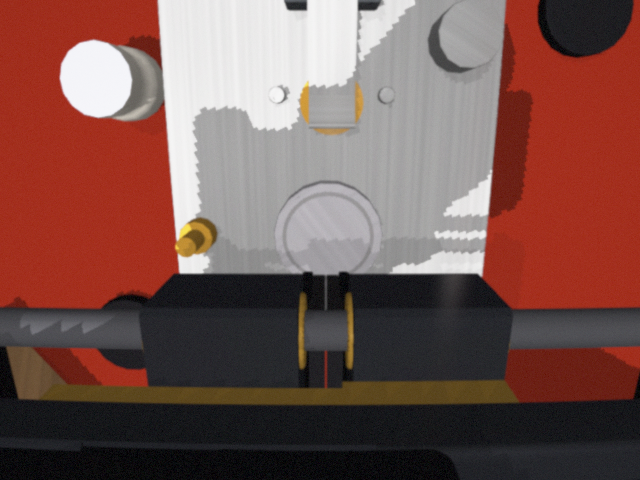

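carry_out --steps '[[[0, 0.1, 1.5], 0], [[0, 0.1, 3], 0], [[0, 0.1, 4], 0], [[0, 0.1, 4.6], 0], [[0, 0.1, 4.8], 0], [[0, 0.1, 4.9], 0], [[0, 0.1, 4.9], 0], [[0, 0.1, 4.9], 0]]'

```text
time_s: 5.35
tcp_pos: [0.5418, 0.1196, 0.0752]
ee_rot: [[0.928, -0.372, 0.003], [-0.372, -0.928, 0.001], [0.002, -0.002, -1.0]]
wrist_force: [-0.5, -0.4, -0.6]
gripper_width: 0.006
```

carry_out --steps '[[[0, 0, 0.1], 0], [[0, 0, 0.2], 0], [[0, 0, 0.3], 0], [[0, 0, 0.4], 0], [[0, 0, 0.4], 0], [[0, 0, 0.4], 0]]'

```text
time_s: 5.95
tcp_pos: [0.5425, 0.1196, 0.0724]
ee_rot: [[0.928, -0.372, 0.005], [-0.372, -0.928, 0.001], [0.004, -0.003, -1.0]]
wrist_force: [-1.2, -1.0, 5.7]
gripper_width: 0.007
```

carry_out --steps '[[[0, 0, 0.1], 0], [[0, 0, 0.2], 0], [[0, 0, 0.3], 0], [[0, 0, 0.4], 0], [[0, 0, 0.4], 0], [[0, 0, 0.4], 0], [[0, 0, 0.4], 0]]'

```text
time_s: 6.65
tcp_pos: [0.5446, 0.12, 0.0724]
ee_rot: [[0.929, -0.37, 0.01], [-0.37, -0.929, 0.002], [0.008, -0.006, -1.0]]
wrist_force: [-4.0, -0.9, 18.9]
gripper_width: 0.008
```

carry_out --steps '[[[0, 0, 0.4], 0], [[0.1, 0, 0.42], 0], [[0.3, 0, 0.42], 0], [[0.5, 0, 0.42], 0], [[0.7, 0, 0.43], 0], [[0.9, 0, 0.43], 0], [[1.1, 0, 0.43], 0], [[1.3, 0, 0.43], 0], [[1.5, 0, 0.44], 0], [[1.7, 0, 0.44], 0], [[1.9, 0, 0.44], 0], [[2.1, 0, 0.44], 0], [[2.3, 0, 0.45], 0], [[2.5, 0, 0.45], 0], [[2.5, 0, 0.45], 0]]'

```text
time_s: 8.15
tcp_pos: [0.5707, 0.1119, 0.0724]
ee_rot: [[0.93, -0.368, 0.017], [-0.368, -0.93, 0.004], [0.015, -0.01, -1.0]]
wrist_force: [-3.0, 0.7, 17.1]
gripper_width: 0.003
```

```bash
python3 - <<'E'
from h import *
s=r.sense();print(s['tcp_pos'],s['wrist_force'])
X=np.array([.9285,-.3714]);d=s['tcp_pos'][:2]-np.array([.6009,.0941]);print(d@X,d@[.3714,.9285])
save('wrist','w4.png')
E
```

```text
[0.57068793 0.11192062 0.07235957] [-2.98782496  0.74652374 17.12279828]
-0.03467048143331728 0.005325684283028461
```

View pics/w4.png

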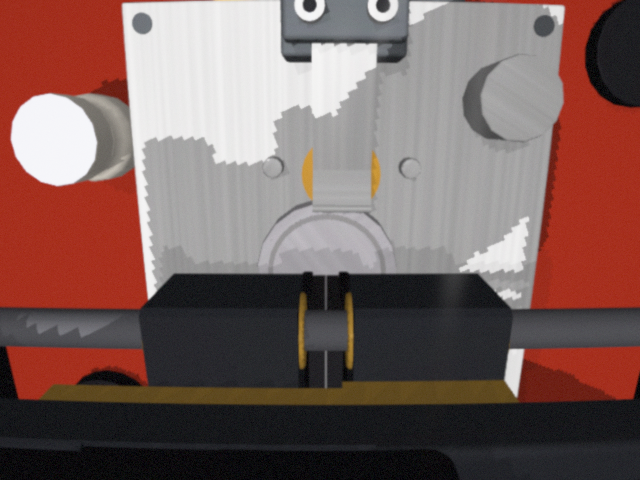

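carry_out --steps '[[[0, 0, 0.4], 0], [[0.1, 0.05, 0.48], 0], [[0.25, 0.1, 0.5], 0], [[0.4, 0.15, 0.5], 0], [[0.55, 0.2, 0.5], 0], [[0.7, 0.25, 0.52], 0], [[0.85, 0.3, 0.52], 0], [[1.0, 0.35, 0.53], 0], [[1.15, 0.4, 0.54], 0], [[1.3, 0.45, 0.54], 0], [[1.45, 0.5, 0.55], 0], [[1.6, 0.55, 0.55], 0], [[1.6, 0.55, 0.55], 0]]'

```text
time_s: 9.5
tcp_pos: [0.5861, 0.103, 0.0724]
ee_rot: [[0.931, -0.365, 0.025], [-0.366, -0.931, 0.007], [0.02, -0.015, -1.0]]
wrist_force: [-7.6, 5.2, 23.0]
gripper_width: 0.002
```

```bash
python3 - <<'E'
from h import *
s=r.sense();print(s['tcp_pos'],s['wrist_force'])
X=np.array([.9285,-.3714]);d=s['tcp_pos'][:2]-np.array([.6009,.0941]);print(d@X,d@[.3714,.9285])
save('wrist','w5.png',(160,60,480,300),2)
E
```

```text
[0.58609457 0.103038   0.07235578] [-7.60525647  5.24933152 23.02282738]
-0.01706641389134772 0.002800200896810919
```

View pics/w5.png

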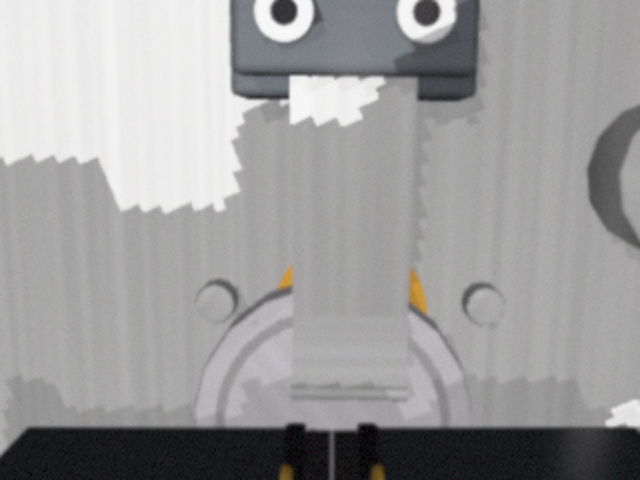

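carry_out --steps '[[[0, 0, 0.4], 0], [[0.1, 0.15, 0.5], 0], [[0.2, 0.3, 0.54], 0], [[0.3, 0.4, 0.55], 0], [[0.4, 0.5, 0.55], 0], [[0.5, 0.55, 0.55], 0], [[0.6, 0.55, 0.55], 0], [[0.7, 0.55, 0.55], 0], [[0.8, 0.55, 0.56], 0], [[0.9, 0.55, 0.56], 0], [[1.0, 0.55, 0.56], 0], [[1.0, 0.55, 0.56], 0]]'

```text
time_s: 10.75
tcp_pos: [0.5912, 0.0971, 0.0723]
ee_rot: [[0.931, -0.364, 0.023], [-0.364, -0.931, 0.009], [0.018, -0.017, -1.0]]
wrist_force: [-20.2, 11.7, 31.2]
gripper_width: 0.004
```

```bash
python3 - <<'E'
from h import *
s=r.sense();print(s['tcp_pos'],s['wrist_force'])
X=np.array([.9285,-.3714]);Y=np.array([.3714,.9285]);d=s['tcp_pos'][:2]-np.array([.6009,.0941]);print(d@X,d@Y,s['wrist_force'][:2]@X,s['wrist_force'][:2]@Y)
save('wrist','w6.png',(160,60,480,300),2)
E
```

```text
[0.59123467 0.09713123 0.07229337] [-20.20820544  11.6525242   31.18983228]
-0.010100060401707312 -0.0007752088869975122 -23.091066238209763 3.314041219940988
```

View pics/w6.png

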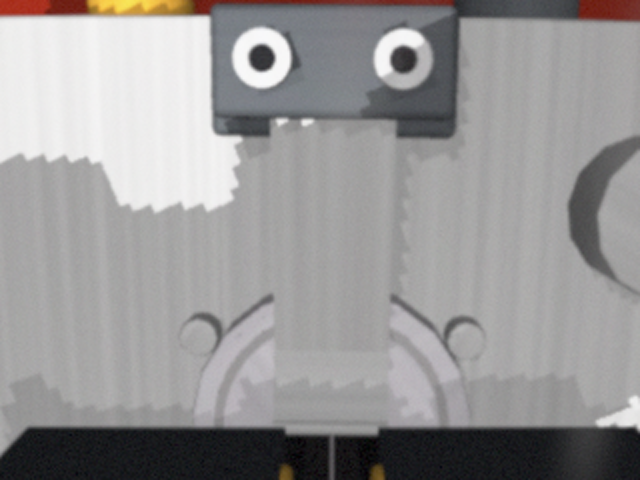

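carry_out --steps '[[[0.3, 0, 0.3], 0], [[0.25, 0, 0.1], 0], [[0.2, 0, -0.1], 0], [[0.1, 0, -0.4], 0], [[-0.2, 0, -1], 0], [[-1, 0, -2], 0], [[-3, 0, -4], 0], [[-5, 0, -7], 0], [[-7, 0, -10], 0], [[-7, 0, -12], 0], [[-7, 0, -12], 0], [[-7, 0, -12], 0], [[-7, 0, -12], 0]]'

```text
time_s: 12.1
tcp_pos: [0.5228, 0.1212, 0.1901]
ee_rot: [[0.931, -0.364, 0.021], [-0.364, -0.931, 0.008], [0.017, -0.015, -1.0]]
wrist_force: [-0.7, 0.1, 0.7]
gripper_width: 0.006
```

```bash
python3 - <<'E'
from h import *
s=r.sense();print(s['tcp_pos'],s['wrist_force'],s['time_s'])
save('wrist','w7.png',(160,0,480,240),2)
for t in ['sample','home','gauge','ref','jar']:
    for c in ['wrist','scene','side']:
        if c!='wrist': r.capture(c)
        for p in r.place_of(c,t)[:2]:print(c,t,np.round(p['centre'],4),round(p['confidence'],2))
E
```

```text
[0.52280921 0.12116179 0.19005117] [-0.71551495  0.08080841  0.68608296] 12.1
wrist sample [5.205e-01 2.783e-01 2.000e-04] 0.89
wrist sample [ 0.6082 -0.0789  0.0016] 0.87
scene sample [ 3.612e-01  1.998e-01 -2.000e-04] 0.93
scene sample [ 0.611  -0.0758  0.0008] 0.72
side sample [0.6029 0.0965 0.0589] 0.73
side sample [ 0.3666  0.1979 -0.0006] 0.7
wrist home [0.5955 0.0904 0.0637] 0.56
scene home [0.6005 0.0895 0.0612] 0.59
side home [0.6011 0.0965 0.0631] 0.7
side home [0.5849 0.1067 0.0016] 0.44
wrist gauge [0.5761 0.182  0.0568] 0.73
scene gauge [0.5753 0.1796 0.0581] 0.64
side gauge [0.6726 0.2047 0.002 ] 0.51
side gauge [0.5785 0.1801 0.0556] 0.43
wrist ref [0.6191 0.0195 0.0626] 0.6
scene ref [0.6153 0.0183 0.054 ] 0.66
side ref [0.6192 0.0249 0.0561] 0.64
wrist jar [0.6724 0.2016 0.0008] 0.87
scene jar [0.6671 0.2013 0.0022] 0.73
side jar [0.6734 0.2014 0.0022] 0.5
```

View pics/w7.png

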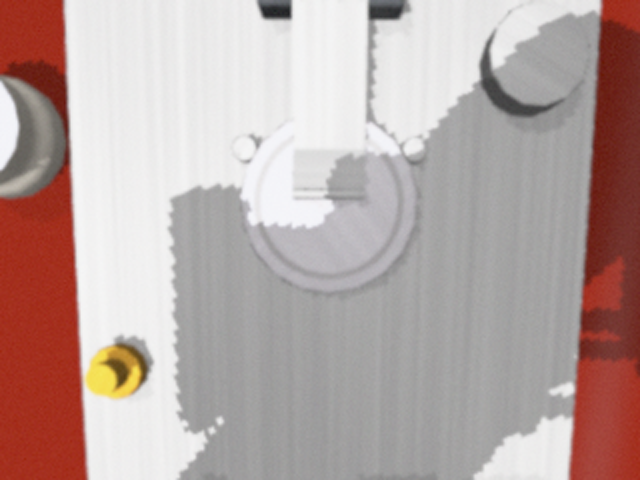

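The disc (crop centre (330,207)) touches both pins (245,149) and (414,149), under the spring; gauge, ref and jar are in place. One numeric check before I hand in.

```bash
python3 - <<'E'
from h import *
f=lambda x,y:(160+x/2,y/2)
p=ray('wrist',[f(245,149),f(414,149)],.068).mean(0);d=ray('wrist',[f(330,207)],.072)[0]
X=np.array([.9285,-.3714]);Y=np.array([.3714,.9285]);e=(d-p)[:2]
print('disc vs home mm',1e3*(e@X+.017),1e3*e@Y)
if np.hypot(e@X+.017,e@Y)<.003: r.finish_job(); print('handed in')
E
```

```text
disc vs home mm -1.0764523338553136 -0.4320749850708769
the job is handed in; nothing more can be done
handed in
```

I pressed the aluminium disc onto the plate with the shut fingertips at about 19 N. I slid it under the leaf spring at 17 to 31 N until it was against both pins, then lifted the fingers clear and handed the job in at about 13 s of robot time.

- **Position:** the last wrist picture puts the disc about 1.1 mm short of home and 0.4 mm to the side, within the 4 mm limit. It looks flat, touches both pins and lies under the leaf.
- **Robot:** the last force reading was near zero, and the fingers were clear of the disc.
- **Other objects:** the gauge, reference slug and jar are where they were, to within the few millimetres the networks can resolve. I did not measure the spare disc, brush, wrench, flask and wooden box again at the end; the arm never went near them.
- **Disagreements:** in the final pictures only the side camera's network reported the disc at home, about 3 mm off. The top reports from the wrist and scene cameras were look-alikes or the spare, so I relied on my own pixel measurement.
- **Not measured directly:** the leaf angle and the force between disc and plate cannot be read. I judged both from the wrist force and the pictures.
- **Side drift:** the disc drifted about 5 mm to the left while sliding. I corrected this during the slide, and the pins centred it.

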